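# Hold the rocking examination cradle at its mark for a photograph

### The arm

A 6-joint arm with a two-finger parallel gripper is mounted at the origin on the work surface. World frame = base frame: x ahead of the robot, y to its left, z up, the work surface at z = 0. Lengths are in mm, angles in rad, forces in N, time in s.
With the tool pointing down it reaches from about 350 to 875 mm from the base axis. Payload 4.2 kg.
Tool frame: the origin (TCP) lies midway between the tips of the shut fingers; the grasp point (between the pads) lies 19 mm behind it (arm.tcp_to_grasp is the distance from the TCP to the grasp point, in mm); z points along the fingers, y is the line along which they close (so a half turn about z gives the same grasp; the last joint's range is limited). The gripper opens to 85 mm and grips with 20 to 120 N. Pads are 22 mm wide; open, the fingers measure 114 mm over their backs; the gripper's body (76 mm by 85 mm) begins 54 mm behind the grasp point. The pads swing forward as they close: fully open they stand 13 mm farther back than shut.
Start: joints at [0.259, 0.385, 0.008, 0, -1.194, -0.259], TCP at [624.979, 0.025, 231.312] pointing down, gripper open.
Joint ranges: [-3.14, 3.14], [-1.21, 2.06], [-1.07, 1.41], [-3.16, 2.05], [-2.99, -0.16], [-3.1, 3.1]. Speed limits (rad/s): [2.79, 2.79, 3.14, 3.14, 3.14, 3.14].

### API

Orientations are given as a unit quaternion [x, y, z, w].
In Python, from bench import arm, get_image gives the robot as it stands.
- The arm moves only by the tool drive_tool, never from a script. Its argument "deltas" is a list of rows, each a list of 2 entries, a list of its own where there are three numbers: the shift along the tool's x, y, z in cm, then the turn, a rotation vector about the tool's x, y, z in degrees. In form: [[[x, y, z], [ax, ay, az]], ...]. A call has 1 to 12 rows; each row shifts and turns the commanded pose from where the row before left it, along the tool's axes as they then stand; what a row does not reach is not made up. A row lasts 1/10 s, in which the tool goes at most 50 mm and 8.59 degrees, less where a joint would pass 70% of its speed; a pose out of reach is approached as far as the arm can. A call with a gripper value outside its range is refused whole. "claw" is the finger opening in cm, from 0 to 8.54, set as the call begins (left out, the last holds). The fingers move at their own pace and stop on an object; the grip force is fixed at half the most. Time passes only in rows, so rows that do not move let the fingers close. It gives the time, the measured TCP pose, the force, the opening and the grip force at its end, in the units of the state.
- arm.read_state(): the state, without advancing time (a new reading comes with each control period).
- get_image(name): name is "scene" or "side" or "wrist"; returns a dict with "img" (384x512x3 uint8, red, green, blue), "fx", "fy", "cx", "cy" (pixels), "eye" and "orientation" of the camera in the world; the wrist camera has in their place "mount" (4x4, takes a point from camera to tool coordinates, whose origin is the TCP and whose axes are the flange's). Camera axes: x right, y down, z forward; pixel columns grow to the right and rows downward; lengths in mm; the calibration is good to about 2 mm. A picture is of the moment at which its call begins: read the wrist's pose just before it. There is no depth.
- arm.job_done(): hands the job in; it is judged then, once.
The state is a dict: "clock": time; "joints": joint angles; "joint_vel": joint speeds; "joint_efforts": joint torques, N m; "position": TCP position; "ee_rot": TCP orientation; "contact_force": force on the tool from outside, world axes, zero at the start; "wrist_torque": the same for the moment, N m; "gripper_width": finger opening in mm; "grasp_force": force on a finger pad.
Only numpy, scipy, OpenCV 4.12 (cv2) and the standard library are available. Lean on these libraries where they do the work, as an engineer would, in place of code of your own. Each camera call takes 0.05 s, during which the arm holds its last target. There are 200 camera calls.

### The job

The pottery jar stands clamped on a top-heavy rocking cradle. Working only by the orange bar of its springy tiller, bring the cradle up until the yellow pointer stands between the two tabs of the red bracket and keep it there without a break for a five-second exposure; then lower the cradle gently back onto the rest it started from and let go of the tiller. Move it calmly throughout, never let it fall over onto the opposite rest, never touch the jar, the deck or its ballast blocks, and leave the things around it where they are.

Things in the scene. Friction and masses are not known exactly. Their poses are not given: they have to be found in the camera images.
- stand: Fixed aluminium base plate 170 x 600 x 12 mm, origin at the centre of its underside on the table; x along the rocking shaft, away from the robot; y along the cradle towards the white scale post (at y = 285 mm, 262 mm tall); z up. Shaft axis 150 mm above the origin, in brackets at x = -75 and +75 mm. Rubber-topped rests (82 mm tall) at y = -170 and +170 mm.
- cradle (a joint): Tilt of the cradle about the shaft, rad: 0 level, positive = pointer end (+y) up. Rests stop it at -0.28 and +0.28; starts lying at -0.28. Nominal: inertia 0.067 kg m2, top-heavy torque 0.53 N m per rad away from level, so unstable even with the tiller held still; bearing damping 0.012 N m s/rad, hardly any friction. Uneven masses shift its free balance point up to 0.2 rad from level.
- tiller (a joint): Tiller angle relative to the cradle, rad, same shaft and sign; 0 = square to the deck, unstressed; range -1.2 to 1.2. A torsion spring, nominally 0.30 N m/rad (damping 0.015 N m s/rad), joins them: a tiller held at absolute angle H = cradle + tiller (0 upright, positive leaning to -y of the stand) turns the cradle with 0.30 x (H - cradle) N m.
- grip (a point): Grip point on the axis of the tiller's orange round bar (18 mm diameter, 75 mm long, parallel to the shaft, stand x = -136 to -211 mm), at stand x = -180 mm, 160 mm from the shaft axis: 310 mm above the table when upright. A 10 mm steel rod joins the bar to the shaft at x = -140 mm. The bar swings on a 160 mm circle and can turn between the fingers. x axis along the bar.
- pointer (a point): Tip of the yellow pointer (8 mm wide, 6 mm thick) at the end of the deck, 260 mm from the shaft axis; height above table = 150 mm + 260 mm x sin(cradle).
- bracket (a point): Centre of the 36 mm high gap between the two tabs of the red bracket on the scale post; the pointer tip passes this point. The wanted reading is pointer and bracket at the same height.
- jar: Terracotta jar, 158 mm tall, 104 mm widest, nominally 0.62 kg (true mass within 15 per cent), centre of mass 85 mm above the shaft axis; fixed on the deck, origin at the centre of its foot, 6 mm above the shaft axis. Not to be touched.
- solvent: Loose amber bottle, 60 mm diameter, 130 mm tall, bystander; origin at the centre of its underside.
- brush: Loose brush lying on the table, bystander; origin at the centre of its underside.
- sherds: Loose white tray 100 x 140 x 40 mm, bystander; origin at the centre of its underside.
- deck (a point): Centre of the cradle's plywood deck, on the shaft axis; the deck is 110 (x) x 430 (y) x 12 mm, 0.5 kg, with the yellow pointer, jar clamps and, centred at y = -175 mm, a fixed blue steel ballast block 62 x 60 x 30 mm, 0.87 kg. y axis along the deck towards the pointer. Deck and block are not to be touched.
- ballast: The second blue ballast block, 62 x 60 x 30 mm, nominally 0.87 kg (true mass within 2.5 per cent), clamped on the pointer end of the deck at y = 171 to 179 mm from the shaft; origin at its centre. Stays where it is; not to be touched.

How it is judged (in metres and radians):
On the way:
1. the pointer stays between the tabs of the red bracket (within 18 mm of its centre in height) for 5 s (z of pointer in the frame of bracket between -0.018 and 0.018 m), for 5 s.
At the end, for the whole second after the job is handed in: The cradle lies still on the rest it started from (tilt below -0.25 rad, slower than 0.05 rad/s) and the tiller is released (value of joint cradle below -0.25 rad and velocity of joint cradle between -0.05 and 0.05 rad/s); the robot touches nothing.
It fails at once if the cradle swings or drops fast (over 0.7 rad/s) (velocity of joint cradle above 0.7 rad/s or velocity of joint cradle below -0.7 rad/s).
It fails at once if the cradle falls over onto the opposite rest (tilt over 0.265 rad) (value of joint cradle above 0.265 rad).
It fails at once if the robot touches the cradle deck, its ballast blocks or the jar (over 1 N) (contact force between any of the arm, the fingers and cradle_c1 above 1 N or contact force between any of the arm, the fingers and cradle_c2 above 1 N or contact force between any of the arm, the fingers and cradle_c3 above 1 N or contact force between any of the arm, the fingers and ballast above 1 N or contact force between any of the arm, the fingers and jar above 1 N).
It fails at once if a bystander is moved more than 30 mm (distance of any of solvent, brush, sherds from where it was at the start of the episode above 0.03 m).
It also fails if it takes over 64 s, if anything falls off the work surface, if the arm or the gripper's body presses on something with over 40 N, if the wrist force passes 120 N, or if a joint passes its speed limit or range.

## Working session

There is one attempt and no reset: what is moved stays moved. The work goes in short steps, Python scripts to look and compute and a tool call to move; the robot and the scene stay as the last step left them, time stands still between calls to the robot, and variables do not carry over. Pictures are saved under pics/ and viewed, at most 10 in all, crops included, and the job is handed in when it is done.

Besides the shell and the picture viewer there is one more tool, called as a command line: name --argument value ..., lists and objects as JSON in quotes. drive_tool: Moves the arm, as the interface text tells. Its arguments: {"type":"object","properties":{"deltas":{"type":"array"},"claw":{"type":"number"}},"required":["deltas"]}

```bash
mkdir -p pics; ls
python3 - <<'E'
from bench import arm,get_image
import cv2,numpy as np
print(arm.read_state())
ims=[]
for n in("scene","side"):
    d=get_image(n); cv2.imwrite(f"pics/{n}0.png",d["img"][:,:,::-1]); np.save(f"pics/{n}0.npy",d,allow_pickle=True)
    print(n,[d[k] for k in("fx","fy","cx","cy","eye","orientation")])
E
```

```text
pics
{'clock': 0.0, 'joints': array([ 2.58610424e-01,  3.85542734e-01,  6.61655967e-03, -4.95746739e-04,
       -1.19396709e+00, -2.58572030e-01]), 'joint_vel': array([-5.97857732e-04,  7.47765018e-04,  2.22073309e-06,  3.17489780e-04,
        1.49504501e-03, -5.62612703e-04]), 'joint_efforts': array([-9.55001960e-04, -3.92286408e+01,  1.88399577e+01,  4.18616563e+00,
       -4.72148502e-03,  8.27910434e-07]), 'position': array([6.24420162e+02, 2.57116491e-02, 2.30226765e+02]), 'ee_rot': array([-0.70705528,  0.70715746,  0.0007263 , -0.00079048]), 'contact_force': array([-0.08304539, -0.29540282,  0.70703019]), 'wrist_torque': array([-0.00531975, -0.02991448,  0.03541974]), 'grasp_force': 0.0, 'gripper_width': 85.26002141508862}
scene [351.9470386035377, 351.9470386035377, 252.12147694786853, 195.6620213956613, array([ 989.80925111,  176.38969276, 1085.13982151]), array([ 0.51683392,  0.81619083, -0.21687855, -0.14028159])]
side [487.3090828223497, 487.3090828223497, 260.11228239791717, 190.89851014268874, array([1437.30060524, -778.05245309,  993.43922374]), array([ 0.79596126,  0.3877573 , -0.19207499, -0.42331684])]
```

View pics/scene0.png

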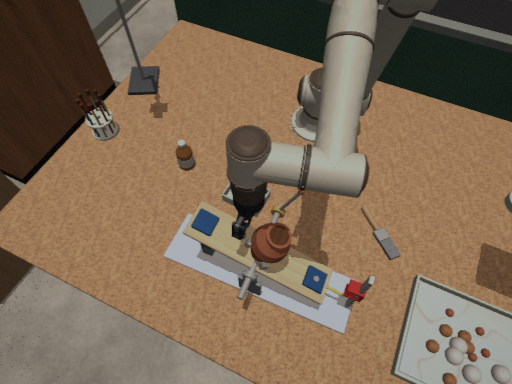

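View pics/side0.png

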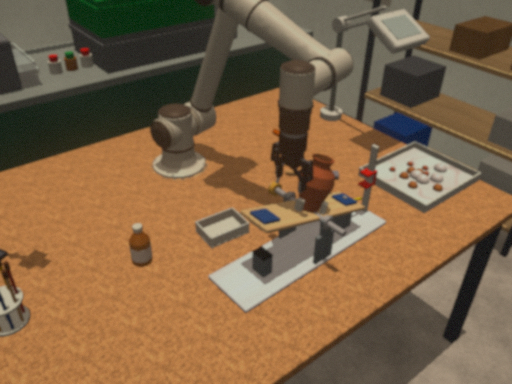

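The scene view shows the stand's white plate from (170,255) to (350,315), with the pointer and red bracket at (350,290). The jar is at (270,240) and the orange bar at about (288,202), partly behind the gripper. The brush is at (380,235), the bottle at (185,155), and the tray under the wrist at (245,195). In the side view the plate runs from (215,275) to (385,222), with the bracket at (368,178).

```bash
cat > h.py <<'E'
import numpy as np,cv2
from scipy.spatial.transform import Rotation as R
def ray(d,u,v):
    q=R.from_quat(d["orientation"]); return np.array(d["eye"]),q.apply([(u-d["cx"])/d["fx"],(v-d["cy"])/d["fy"],1])
def onz(d,u,v,z):
    e,r=ray(d,u,v); return e+r*(z-e[2])/r[2]
def tri(d1,p1,d2,p2):
    e1,r1=ray(d1,*p1);e2,r2=ray(d2,*p2)
    s=np.linalg.lstsq(np.c_[r1,-r2],e2-e1,rcond=None)[0]
    a,b=e1+s[0]*r1,e2+s[1]*r2; return (a+b)/2,np.linalg.norm(a-b)
def proj(d,p):
    c=R.from_quat(d["orientation"]).inv().apply(np.array(p)-d["eye"]); return np.array([d["fx"]*c[0]/c[2]+d["cx"],d["fy"]*c[1]/c[2]+d["cy"]])
def load(n): return np.load(f"pics/{n}.npy",allow_pickle=True).item()
E
python3 - <<'E'
from h import *
a=load("scene0")["img"][185:335,150:390,::-1]; b=load("side0")["img"][130:310,200:400,::-1]
a=cv2.resize(a,None,fx=3.33,fy=3.33,interpolation=cv2.INTER_CUBIC);b=cv2.resize(b,None,fx=3.33,fy=3.33,interpolation=cv2.INTER_CUBIC)
cv2.imwrite("pics/a.png",a);cv2.imwrite("pics/b.png",b);print(a.shape,b.shape)
# check: frame axes
d=load("scene0");print(onz(d,320,110,0))
for n in("scene0","side0"):
    d=load(n);hsv=cv2.cvtColor(d["img"],cv2.COLOR_RGB2HSV)
    for nm,lo,hi in(("red",(0,190,120),(5,255,255)),("red2",(173,180,100),(180,255,255)),("yel",(24,150,120),(34,255,255)),("blue",(100,130,50),(125,255,200)),("white",(85,5,150),(130,60,255))):
        m=cv2.inRange(hsv,lo,hi);k,l,s,c=cv2.connectedComponentsWithStats(m)
        print(n,nm,[(s[i][:5].tolist(),c[i].round(1).tolist()) for i in range(1,k) if s[i][4]>8][:8])
E
```

```text
(500, 799, 3) (599, 666, 3)
[-68.74554843  -5.94194579   0.        ]
scene0 red []
scene0 red2 []
scene0 yel []
scene0 blue [([192, 210, 27, 26, 410], [204.8, 222.1]), ([303, 266, 24, 27, 357], [314.1, 279.3])]
scene0 white [([165, 215, 75, 73, 1391], [196.1, 256.3]), ([328, 272, 22, 21, 261], [338.2, 281.4]), ([260, 286, 90, 46, 1420], [312.1, 308.8]), ([326, 289, 13, 9, 53], [331.7, 293.3]), ([402, 350, 7, 9, 24], [405.1, 354.2]), ([401, 359, 6, 5, 15], [402.7, 360.9])]
side0 red [([81, 48, 7, 4, 22], [84.1, 49.2]), ([50, 55, 6, 3, 12], [52.2, 56.2]), ([361, 169, 14, 7, 58], [367.1, 172.3]), ([360, 182, 9, 5, 23], [364.4, 184.1])]
side0 red2 []
side0 yel []
side0 blue [([376, 113, 54, 31, 942], [404.6, 128.0]), ([336, 196, 17, 8, 49], [344.1, 199.7]), ([258, 211, 18, 11, 99], [266.2, 216.1])]
side0 white []
```

View pics/a.png

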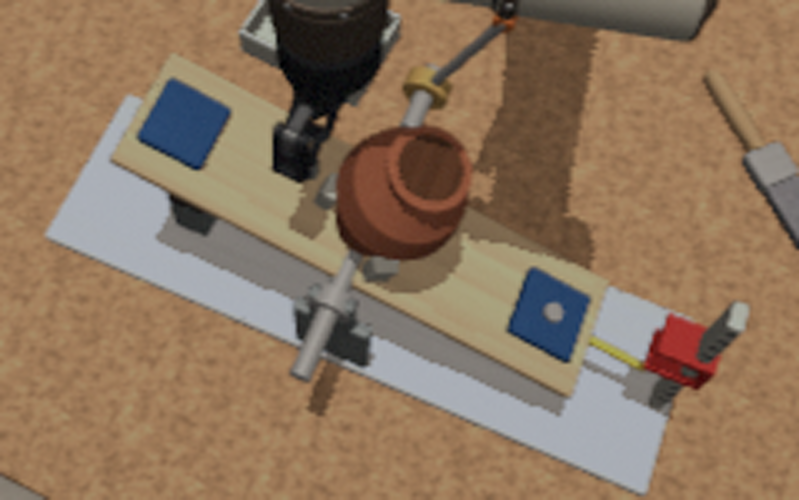

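View pics/b.png

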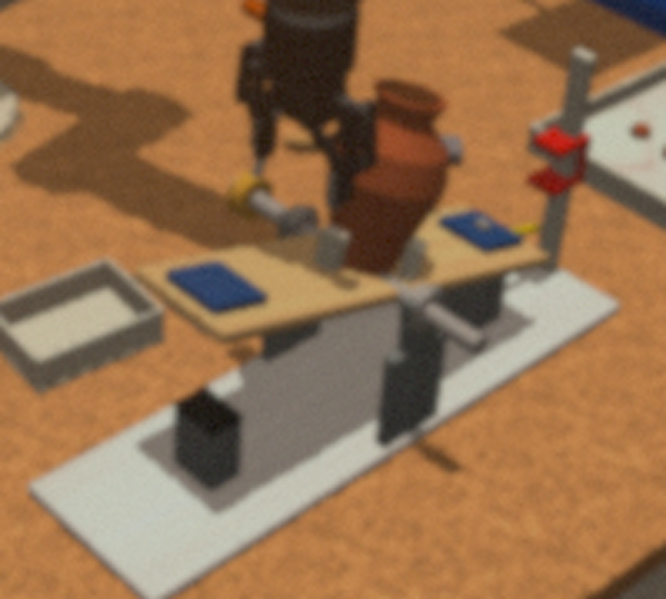

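The scene crop shows plate corners at (47,236), (130,97) and (648,492), the bracket at (680,350), and the rod running to an orange tip at about (505,15). In the side crop the plate corners are at (30,487), (155,598) and (620,303), the bracket tabs at (560,140) and (556,180), and orange at (255,8).

Run:
```python
from h import *
s,t=load("scene0"),load("side0")
A=lambda u,v:(150+u/3.333-.5,185+v/3.333-.5); B=lambda u,v:(200+u/3.333-.5,130+v/3.333-.5)
P={}
for n,p,q in(("nearL",A(47,236),B(155,598)),("farL",A(130,97),B(30,487)),("nearR",A(648,492),B(620,303)),("orange",A(507,12),B(255,8)),("jarrim",A(428,168),B(410,97)),("posttop",A(737,317),B(584,53)),("collar",A(425,87),B(245,190)),("tabU",A(680,345),B(558,140))):
    x,e=tri(s,p,t,q);P[n]=x;print(n,x.round(1),round(e,1), onz(s,*p,12).round(1),onz(t,*q,12).round(1))
for n,d in(("s",s),("t",t)):
  hsv=cv2.cvtColor(d["img"],cv2.COLOR_RGB2HSV)
  m=cv2.inRange(hsv,(8,190,130),(16,255,255));k,l,st,c=cv2.connectedComponentsWithStats(m)
  print(n,[(st[i][:5].tolist(),c[i].round(1).tolist()) for i in range(1,k) if st[i][4]>5][:12])
```

```text
nearL [ 749.2 -243.6   16.6] 2.9 [ 749.5 -244.5   12. ] [ 744.4 -241.4   12. ]
farL [ 583.6 -250.1   10.9] 3.6 [ 585.7 -248.6   12. ] [ 582.4 -250.9   12. ]
nearR [725.7 348.9  15.5] 1.1 [725.4 349.7  12. ] [722.6 352.8  12. ]
orange [487.1  84.9 308.4] 40.5 [324.8  63.7  12. ] [ 33.4 464.1  12. ]
jarrim [654.4  90.7 308.5] 1.6 [527.5  58.5  12. ] [314.2 466.8  12. ]
posttop [647.4 328.9 267.1] 3.1 [542.6 377.3  12. ] [367.6 717.6  12. ]
collar [516.   39.5 159.1] 8.0 [445.5  20.1  12. ] [347.5 183.8  12. ]
tabU [650.3 310.7 180. ] 5.8 [590.5 337.   12. ] [483.8 535.3  12. ]
s []
t [([273, 129, 6, 5, 20], [275.7, 131.2])]
```

drive_tool --deltas '[[[3, 0, 0], [0, 0, 0]], [[0, 0, -4], [0, 0, 0]], [[0, 0, -4], [0, 0, 0]], [[0, 0, -4], [0, 0, 0]], [[0, 0, -3.5], [0, 0, 0]], [[0, 0, 0], [0, 0, 8]], [[0, 0, 0], [0, 0, 8]], [[0, 0, 0], [0, 0, 8]], [[0, 0, 0], [0, 0, 8]], [[0, 0, 0], [0, 0, 8]], [[0, 0, 0], [0, 0, 8]], [[0, 0, 0], [0, 0, 8]]]' --claw 5

```text
clock: 1.3
position: [624.8, -29.9, 385.6]
ee_rot: [-0.29, 0.957, 0.0, -0.001]
contact_force: [0.4, 0.2, -0.6]
gripper_width: 50.4
grasp_force: 0.0
```

drive_tool --deltas '[[[0, 0, 0], [0, 0, 8]], [[0, 0, 0], [0, 0, 8]], [[0, 0, 0], [0, 0, 8]], [[0, 0, 0], [0, 0, 7.7]], [[4, 0, 0], [0, 0, 0]], [[4, 0, 0], [0, 0, 0]], [[4, 0, 0], [0, 0, 0]], [[4, 0, 0], [0, 0, 0]], [[0, 4, 0], [0, 0, 0]], [[0, 3, 0], [0, 0, 0]], [[0, 0, 0], [0, 0, 0]]]'

```text
clock: 2.4
position: [461.6, 35.6, 386.1]
ee_rot: [-0.022, 1.0, 0.0, -0.0]
contact_force: [0.7, -0.0, 0.3]
gripper_width: 49.8
grasp_force: 0.0
```

Run:
```python
from bench import arm,get_image
from h import *
S=arm.read_state();print(S["clock"],S["position"],R.from_quat(S["ee_rot"]).as_matrix().round(3),S["gripper_width"])
for n in("scene","side"):
    d=get_image(n); np.save(f"pics/{n}1.npy",d,allow_pickle=True)
a=load("scene1")["img"][150:330,220:400,::-1];b=load("side1")["img"][110:290,220:400,::-1]
cv2.imwrite("pics/c.png",np.hstack([cv2.resize(x,(400,400),interpolation=cv2.INTER_CUBIC) for x in(a,b)]))
```

```text
2.4 [461.59313108  35.61159674 386.09350158] [[-0.999 -0.044 -0.   ]
 [-0.044  0.999  0.001]
 [ 0.     0.001 -1.   ]] 49.76899179421185
```

View pics/c.png

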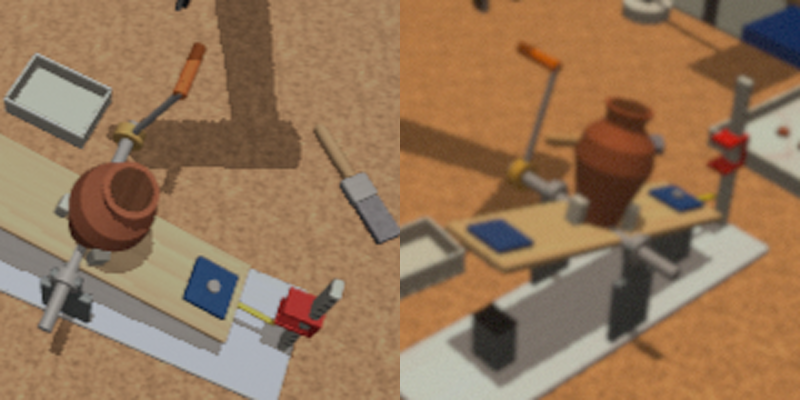

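The bar is clear in both views. In the scene crop it runs from (198,45) to (180,95), in the side crop from (120,45) to (158,67). The bracket is at (297,310) in the scene crop and at (328,150) in the side crop.

Run:
```python
from h import *
s,t=load("scene1"),load("side1")
for n,d,r in(("s",s,(290,160,320,200)),("t",t,(265,120,300,150))):
    hsv=cv2.cvtColor(d["img"],cv2.COLOR_RGB2HSV)
    m=cv2.inRange(hsv,(5,205,90),(15,255,255)) if n=="t" else cv2.inRange(hsv,(4,165,60),(14,255,255))
    k=np.zeros_like(m);k[r[1]:r[3],r[0]:r[2]]=m[r[1]:r[3],r[0]:r[2]]
    y,x=np.nonzero(k);c=np.array([x.mean(),y.mean()]);w,v=np.linalg.eigh(np.cov(x,y))
    pr=(np.c_[x,y]-c)@v[:,1];print(n,len(x),c,v[:,1],pr.min(),pr.max(),w)
    e1,e2=c+v[:,1]*pr.min(),c+v[:,1]*pr.max()
    if e1[1]>e2[1]:e1,e2=e2,e1
    if n=="s":S=(e1,c,e2)
    else:T=(e1,c,e2)
for a,b in zip(S,T):print(tri(s,a,t,b))
a=s["img"][260:320,310:370,::-1];b=t["img"][140:220,330:390,::-1]
cv2.imwrite("pics/d.png",np.hstack([cv2.resize(a,(400,400),interpolation=cv2.INTER_CUBIC),cv2.resize(b,(300,400),interpolation=cv2.INTER_CUBIC)]))
```

```text
s 138 [304.84782609 181.18115942] [-0.38913813  0.92117942] -12.304761221068496 11.995470385357747 [ 2.79595325 48.43233407]
t 66 [282.68181818 135.3030303 ] [-0.87427507 -0.48543084] -7.803882797564274 10.164551658919214 [ 1.27958031 25.61669009]
(array([443.53225137,  92.8569811 , 305.90470114]), np.float64(1.6999310305793212))
(array([482.76273001,  94.25012558, 305.73396996]), np.float64(1.116310468372269))
(array([516.64794762,  94.21699445, 305.92794979]), np.float64(6.509414569328824))
```

View pics/d.png

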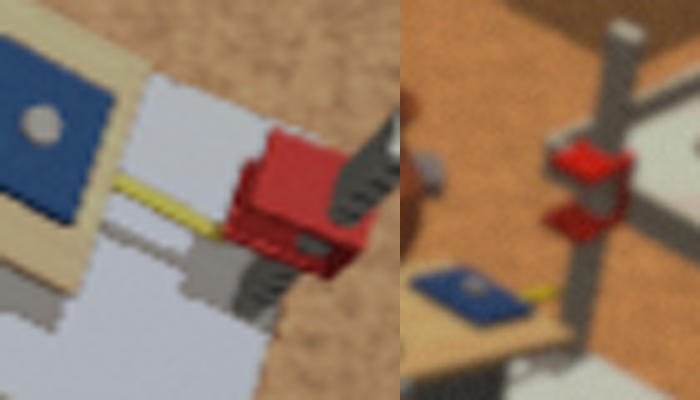

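The scene crop shows the yellow pointer ending at about (220,232), with the upper tab's top face centred near (305,195). The side crop shows the upper tab's top at (180,160), the lower tab at (178,218) and the pointer at (140,293).

Run:
```python
from h import *
s,t=load("scene1"),load("side1")
def blob(d,lo,hi,roi):
    x0,y0,x1,y1=roi;m=cv2.inRange(cv2.cvtColor(d["img"],cv2.COLOR_RGB2HSV)[y0:y1,x0:x1],lo,hi)
    k,l,st,c=cv2.connectedComponentsWithStats(m);i=1+st[1:,4].argmax();return c[i]+[x0,y0],st[i]
bl=((98,100,30),(125,255,220))
for a,b in(((180,195,230,245),(245,200,290,235)),((290,255,335,305),(325,185,360,212))):
    p,sa=blob(s,*bl,a);q,sb=blob(t,*bl,b);x,e=tri(s,p,t,q);print("block",p,sa,q,sb,x.round(1),round(e,1))
C=lambda u,v:(310+u/6.667-.5,260+v/6.667-.5);D=lambda u,v:(330+u/5-.5,140+v/5-.5)
for n,p,q in(("tabtop",C(305,192),D(180,160)),("ptr tip",C(222,235),D(157,290)),("posttop",C(395,130),D(226,30))):
    print(n,tri(s,p,t,q))
# vertical through bracket point in side view
b=tri(s,C(305,192),t,D(180,160))[0]
for z in(130,140,150,160,170,180,190,200,210):print(z,((proj(t,[b[0],b[1],z])-[330,140]+.5)*5).round(1),((proj(s,[b[0],b[1],z])-[310,260]+.5)*6.667).round(1))
```

```text
block [204.84834123 221.93838863] [ 12  14  27  27 422] [264.74850299 215.78443114] [  8  10  25  12 167] [ 662.4 -117.   210.9] 2.6
block [314.13709677 279.16129032] [ 13  11  24  27 372] [343.92207792 199.48051948] [10 10 19  9 77] [651.  213.9 114.9] 2.1
tabtop (array([644.71229735, 314.87623695, 174.41944269]), np.float64(10.578281339208598))
ptr tip (array([646.92262866, 304.33294102,  81.5847983 ]), np.float64(2.1440221092902934))
posttop (array([649.73859714, 324.32770564, 269.71974773]), np.float64(1.5463472198141055))
130 [177.5 222.1] [275.4 208.1]
140 [179.7 209.1] [281.5 201.6]
150 [182. 196.] [287.8 194.9]
160 [184.3 182.9] [294.2 188.1]
170 [186.6 169.6] [300.7 181.1]
180 [188.9 156.2] [307.3 174. ]
190 [191.3 142.8] [314.  166.8]
200 [193.6 129.2] [320.9 159.5]
210 [196.  115.6] [327.9 152. ]
```

Run:
```python
from h import *
s,t=load("scene1"),load("side1")
O=np.array([655,48,0.]);X=np.array([np.cos(.038),np.sin(.038),0])
def onx(d,u,v,dx=0):
    e,r=ray(d,u,v);k=((O-e)@X+dx)/(r@X);p=e+k*r;return (p-O)@np.array([-X[1],X[0],0]),p[2]
D=lambda u,v:(330+u/5-.5,140+v/5-.5);C=lambda u,v:(310+u/6.667-.5,260+v/6.667-.5)
for n,q in(("upper top",D(180,160)),("lower top",D(178,218)),("gap c",D(179,194.5)),("ptr",D(157,290)),("posttop",D(226,30))):
    print(n,onx(t,*q))
print("scene",onx(s,*C(305,192)),onx(s,*C(222,235)),onx(s,*C(390,130)))
hsv=cv2.cvtColor(t["img"],cv2.COLOR_RGB2HSV)[165:192,356:380]
for r in hsv: print(' '.join("#" if (p[0]<6 or p[0]>174) and p[1]>150 and p[2]>130 else "+" if (p[0]<8 or p[0]>174) and p[1]>150 else "." for p in r))
```

```text
upper top (np.float64(257.82905299160785), np.float64(180.9421591354427))
lower top (np.float64(266.6633736441648), np.float64(133.3863426534242))
gap c (np.float64(263.24912540166025), np.float64(152.80502597581904))
ptr (np.float64(257.0915403646754), np.float64(80.96910112446415))
posttop (np.float64(282.9438674110047), np.float64(265.5071853699426))
scene (np.float64(271.2886345743071), np.float64(160.82048875505814)) (np.float64(257.9799937234117), np.float64(73.5333629288225)) (np.float64(278.1748176439855), np.float64(253.3006558544646))
. . . . . . . . . . . . . . . . . . . . . . . .
. . . . . . . . . . . . . . . . . . . . . . . .
. . . . . . . . . . . . . . . . . . . . . . . .
. . . . . . . . . # # # . . . . . . . . . . . .
. . . . . . . . # # # # # . . . . . . . . . . .
. . . . . . # # # # # # # # # . . . . . . . . .
. . . . + # # # # # # # # # # # # # # # . . . .
. . . . + # # # # # # # # # # # # # # # . . . .
. . . . . + + # # # # # # # # # # # + + . . . .
. . . . . . + + + # # # # # # # + + + . . . . .
. . . . . . . . + + + # # # + + + . + . . . . .
. . . . . . . . . . + + + + + . . . + . . . . .
. . . . . . . . . . . . . . . . . . + . . . . .
. . . . . . . . . . . . . . . . . . + . . . . .
. . . . . . . . . . . . . . . . . . + + . . . .
. . . . . . . . + + . . . . . . . . + . . . . .
. . . . . . . + + + + . . . . . . + + . . . . .
. . . . . + + + + + + + . . . . . + + . . . . .
. . . + + + + + + + + + + + . . + + + . . . . .
. . . + + + + + + + + + + + + + + . . . . . . .
. . . . + + + + + + + + + + + + . . . . . . . .
. . . . . . . + + + + + + + + . . . . . . . . .
. . . . . . . . + + + + + + . . . . . . . . . .
. . . . . . . . . + + . . . . . . . . . . . . .
. . . . . . . . . . . . . . . . . . . . . . . .
. . . . . . . . . . . . . . . . . . . . . . . .
. . . . . . . . . . . . . . . . . . . . . . . .
```

drive_tool --deltas '[[[-1.5, 3, 0], [0, 0, 0]], [[0, 2.7, 0], [0, 0, 0]], [[0, 0, 0], [0, 0, 0]], [[0, 0, 2.5], [0, 0, 0]], [[0, 0, 2.5], [0, 0, 0]], [[0, 0, 2.5], [0, 0, 0]], [[0, 0, 2.5], [0, 0, 0]], [[0, 0, 0], [0, 0, 0]]]' --claw 5

```text
clock: 3.3
position: [473.1, 89.3, 282.8]
ee_rot: [-0.019, 1.0, -0.001, -0.004]
contact_force: [0.3, 0.0, -0.8]
gripper_width: 49.7
grasp_force: 0.0
```

drive_tool --deltas '[[[0, 0, 0], [0, 0, 0]], [[0, 0, 0], [0, 0, 0]], [[0, 0, 0], [0, 0, 0]], [[0, 0, 0], [0, 0, 0]], [[0, 0, 0], [0, 0, 0]]]' --claw 2.0

```text
clock: 3.8
position: [475.2, 91.2, 286.9]
ee_rot: [-0.02, 1.0, 0.0, 0.001]
contact_force: [-0.2, 1.1, 0.2]
gripper_width: 20.2
grasp_force: 0.0
```

```bash
cat >> h.py <<'E'
from scipy.optimize import least_squares
O=np.array([655,48,0.]);YAW=.038
X=np.array([np.cos(YAW),np.sin(YAW),0]);Y=np.array([-X[1],X[0],0])
ROI=((250,190,295,245),(322,160,362,215))
def blobs(d):
    hsv=cv2.cvtColor(d["img"],cv2.COLOR_RGB2HSV);o=[]
    for x0,y0,x1,y1 in ROI:
        m=cv2.inRange(hsv[y0:y1,x0:x1],(98,100,30),(125,255,220))
        k,l,st,c=cv2.connectedComponentsWithStats(m);o+=list(c[1+st[1:,4].argmax()]+[x0,y0])
    return np.array(o)
def model(d,th):
    o=[]
    for y in(-175,175):
        o+=list(proj(d,O+Y*(y*np.cos(th)-13.5*np.sin(th))+[0,0,150+y*np.sin(th)+13.5*np.cos(th)]))
    return np.array(o)
_c=load("side1");OFF=blobs(_c)-model(_c,-.28)
def theta(d):
    b=blobs(d)-OFF;r=least_squares(lambda t:(model(d,t[0])-b),[-.1]);return r.x[0],np.abs(r.fun).max()
E
python3 - <<'E'
from bench import arm,get_image
from h import *
S=arm.read_state();print(S["clock"],S["position"],S["gripper_width"],S["contact_force"],S["wrist_torque"])
print(OFF.round(2))
for i in range(3):
    d=get_image("side");print(theta(d),blobs(d).round(2))
e=get_image("scene")
cv2.imwrite("pics/e.png",np.hstack([cv2.resize(x,(400,400),interpolation=cv2.INTER_CUBIC) for x in(e["img"][150:250,250:350,::-1],d["img"][90:190,240:340,::-1])]))
E
```

```text
3.8 [475.15806957  91.20550029 286.89793135] 20.151536808163634 [-0.19930043  1.08992285  0.20699269] [ 0.00886604 -0.03069301 -0.02995913]
[-0.31  0.16 -0.98  0.8 ]
(np.float64(-0.27945170385584833), np.float64(0.09648548244416588)) [264.66 215.81 344.03 199.5 ]
(np.float64(-0.2798749216404955), np.float64(0.08600945938991345)) [264.71 215.77 343.84 199.43]
(np.float64(-0.2802538774486272), np.float64(0.24429614575137748)) [264.51 215.68 343.8  199.45]
```

View pics/e.png

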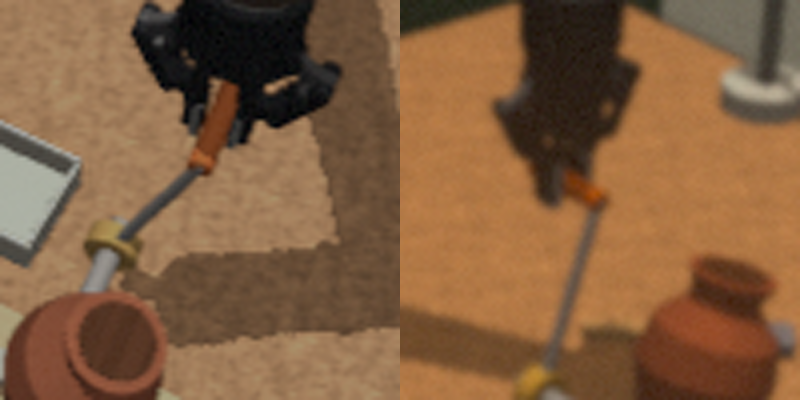

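```bash
cat > m.py <<'E'
from bench import arm,get_image
from h import *
import json,sys
def meas(n=3):
    S=arm.read_state();t0=S["clock"];P=S["position"];s=(P-O)@Y;H=-np.arcsin(s/160)
    L=[]
    for i in range(n):
        t=arm.read_state()["clock"];v,e=theta(get_image("side"));L.append((t,v,e))
    L=np.array(L);S2=arm.read_state();H2=-np.arcsin(((S2["position"]-O)@Y)/160)
    w=np.polyfit(L[:,0]-S2["clock"],L[:,1],1)
    r=dict(t=S2["clock"],th=w[1],w=w[0],H=H2)
    open("log.jsonl","a").write(json.dumps(r)+"\n")
    print("t %.2f th %.4f w %.3f"%(S2["clock"],w[1],w[0]),"raw",L[:,1].round(4),"err %.2f"%L[:,2].max(),"H %.3f->%.3f"%(H,H2),"z %.1f gz err %.1f"%(S2["position"][2],S2["position"][2]+19-150-160*np.cos(H2)),"F",S2["contact_force"].round(1))
    return r
if __name__=="__main__": meas()
E
echo ok
```

```text
ok
```

drive_tool --deltas '[[[0, -0.43, -0.1], [0, 0, 0]], [[0, -0.43, -0.1], [0, 0, 0]], [[0, -0.43, -0.1], [0, 0, 0]], [[0, -0.43, -0.1], [0, 0, 0]], [[0, -0.43, -0.1], [0, 0, 0]], [[0, -0.43, -0.1], [0, 0, 0]], [[0, 0, 0], [0, 0, 0]]]'

```text
clock: 4.7
position: [476.1, 64.8, 292.5]
ee_rot: [-0.02, 1.0, 0.0, 0.0]
contact_force: [0.2, 0.9, 0.3]
gripper_width: 20.3
grasp_force: 0.2
```

```bash
python3 m.py
```

```text
t 4.85 th -0.2804 w 0.001 raw [-0.2806 -0.2805 -0.2805] err 0.17 H -0.148->-0.151 z 292.3 gz err 3.1 F [-0.1  1.1  0.1]
```

drive_tool --deltas '[[[0, -0.27, -0.03], [0, 0, 0]], [[0, -0.27, -0.03], [0, 0, 0]], [[0, -0.27, -0.03], [0, 0, 0]], [[0, -0.27, -0.03], [0, 0, 0]], [[0, -0.27, -0.02], [0, 0, 0]], [[0, -0.27, 0], [0, 0, 0]]]'

```text
clock: 5.45
position: [476.7, 48.9, 293.8]
ee_rot: [-0.02, 1.0, 0.0, 0.0]
contact_force: [-0.0, -0.2, 0.2]
gripper_width: 20.0
grasp_force: 0.2
```

```bash
python3 m.py
```

```text
t 5.60 th -0.2802 w -0.004 raw [-0.2799 -0.2794 -0.2802] err 0.14 H -0.048->-0.048 z 293.7 gz err 2.9 F [-0.3  0.6  0.2]
```

drive_tool --deltas '[[[0, -0.3, 0], [0, 0, 0]], [[0, -0.3, 0.05], [0, 0, 0]], [[0, -0.3, 0.05], [0, 0, 0]], [[0, -0.3, 0.05], [0, 0, 0]], [[0, -0.3, 0.05], [0, 0, 0]], [[0, -0.3, 0.05], [0, 0, 0]]]'

```text
clock: 6.2
position: [477.4, 30.9, 291.1]
ee_rot: [-0.02, 1.0, 0.0, -0.0]
contact_force: [0.5, 0.7, 1.2]
gripper_width: 19.9
grasp_force: 0.3
```

```bash
python3 m.py
```

```text
t 6.35 th -0.2797 w 0.003 raw [-0.2802 -0.2797 -0.28  ] err 0.17 H 0.065->0.064 z 291.1 gz err 0.4 F [-0.1  0.8 -0.1]
```

drive_tool --deltas '[[[0, -0.28, 0.02], [0, 0, 0]], [[0, -0.28, 0.03], [0, 0, 0]], [[0, -0.28, 0.03], [0, 0, 0]], [[0, -0.28, 0.04], [0, 0, 0]], [[0, -0.28, 0.04], [0, 0, 0]], [[0, -0.28, 0.04], [0, 0, 0]]]'

```text
clock: 6.95
position: [478.1, 14.1, 289.2]
ee_rot: [-0.02, 1.0, 0.0, 0.0]
contact_force: [-0.0, 0.5, 0.9]
gripper_width: 20.2
grasp_force: 0.4
```

```bash
python3 m.py
```

```text
t 7.10 th -0.2747 w 0.024 raw [-0.2783 -0.2771 -0.2759] err 0.29 H 0.170->0.170 z 289.2 gz err 0.5 F [-0.1  0.2  0.7]
```

```bash
cat > c.py <<'E'
# usage: c.py N [target t_start t_end th_start]   measure, update filter with the last plan, plan next rows
from m import *
from scipy.linalg import expm
import os
AL,BE,DW,DH=3.43,4.48,.40,.22
def disc(T):
    A=np.zeros((5,5));A[0,1]=1;A[1]=[AL,-DW,1,BE,0];A[3,4]=1;A[1,4]=DH  # th,w,g,H,Hdot
    return expm(A*T)
F=disc(.1)
def prop(x,H0,H1,T=.1):
    return (disc(T)@np.r_[x,H0,(H1-H0)/T])[:3]
def kf_pred(x,P,H0,H1,T):
    M=disc(T)[:3,:3];return prop(x,H0,H1,T),M@P@M.T+np.diag([1e-7,4e-5*T,6e-3*T])
def main():
    N=int(sys.argv[1]);K=json.load(open("kf.json"))
    x,P,H,t=np.array(K["x"]),np.array(K["P"]),K["H"],K["t"]
    for h in K["plan"]: x,P=kf_pred(x,P,H,h,.1);H=h;t+=.1
    r=meas();xp=x.copy()
    x,P=kf_pred(x,P,H,H,max(r["t"]-t,1e-3));xp=x.copy()
    C=np.array([[1.,0,0],[0,1,0]]);Rn=np.diag([6e-4**2,.012**2])
    G=P@C.T@np.linalg.inv(C@P@C.T+Rn);x=x+G@(np.array([r["th"],r["w"]])-C@x);P=(np.eye(3)-G@C)@P
    tg,ts,te,th0=K["ref"] if len(sys.argv)<6 else map(float,sys.argv[2:6])
    def ref(tt):
        s=np.clip((tt-ts)/(te-ts),0,1);return th0+(tg-th0)*(10*s**3-15*s**4+6*s**5)
    n=30;tt=r["t"]+.1*np.arange(1,n+1)
    def sim(Hs):
        y=x.copy();h0=r["H"];o=[]
        for h in Hs:
            y=(F@np.r_[y,h0,(h-h0)*10])[:3];h0=h;o.append(y[:2])
        return np.array(o)
    def res(Hs):
        o=sim(Hs);rr=ref(tt);rw=(ref(tt+.01)-ref(tt-.01))/.02
        return np.r_[(o[:,0]-rr)*np.r_[np.ones(n-1),5],(o[:,1]-rw)*.4,np.diff(np.r_[r["H"],Hs])*.15]
    z=np.zeros(n);b=res(z);J=np.array([res(np.eye(n)[i])-b for i in range(n)]).T
    Hs=np.linalg.lstsq(J,-b,rcond=None)[0]
    y0=-160*np.sin(r["H"]);z0=160*np.cos(r["H"])+ZB;plan=[];rows=[];cy=cz=0
    for h in Hs[:N]:
        dy=round((-160*np.sin(h)-y0)/10-cy,2);cy+=dy
        up=round((160*np.cos(h)-160*np.cos(r["H"]))/10-cz,2);cz+=up
        rows.append([[0,dy,round(-up,2)],[0,0,0]]);plan.append(float(-np.arcsin((y0+10*cy)/160)))
    o=sim(np.r_[plan,Hs[N:]])
    json.dump(dict(x=x.tolist(),P=P.tolist(),H=r["H"],t=r["t"],plan=plan,ref=[tg,ts,te,th0]),open("kf.json","w"))
    print("pred",xp.round(4),"est",x.round(4),"Heq(tg) %.3f"%(-(AL*tg+x[2])/BE))
    print("plan H",np.round(plan,3),"th",o[:N,0].round(3),"w",o[:N,1].round(3),"max|w| %.2f"%np.abs(o[:,1]).max())
    print(json.dumps(rows))
ZB=0
if __name__=="__main__": main()
E
python3 - <<'E'
import json
json.dump(dict(x=[-.2747,.024,.288],P=[[1e-6,0,0],[0,1e-4,0],[0,0,.02]],H=.170,t=7.10,plan=[],ref=[0,7.1,10.3,-.275]),open("kf.json","w"))
E
python3 c.py 5
```

```text
t 7.25 th -0.2660 w 0.053 raw [-0.2735 -0.2721 -0.2682] err 0.25 H 0.170->0.169 z 289.2 gz err 0.5 F [-1.   0.7  0.6]
pred [-0.27    0.0393  0.288 ] est [-0.2664  0.0609  0.3637] Heq(tg) -0.081
plan H [0.043 0.082 0.133 0.158 0.164] th [-0.262 -0.26  -0.259 -0.257 -0.253] w [0.025 0.008 0.014 0.032 0.052] max|w| 0.16
[[[0, 1.99, -0.21], [0, 0, 0]], [[0, -0.61, 0.04], [0, 0, 0]], [[0, -0.81, 0.08], [0, 0, 0]], [[0, -0.41, 0.06], [0, 0, 0]], [[0, -0.09, 0.02], [0, 0, 0]]]
```

```bash
python3 - <<'E'
import json
k=json.load(open("kf.json"));k["plan"]=[];json.dump(k,open("kf.json","w"))
E
python3 c.py 5 0 6.5 9.9 -.28
```

```text
t 7.40 th -0.2556 w 0.072 raw [-0.2661 -0.2635 -0.2588] err 0.09 H 0.169->0.168 z 289.2 gz err 0.5 F [-0.2  1.4 -0.1]
pred [-0.2551  0.0899  0.3637] est [-0.2557  0.0815  0.3245] Heq(tg) -0.072
plan H [0.2   0.17  0.138 0.115 0.1  ] th [-0.246 -0.234 -0.219 -0.204 -0.189] w [0.114 0.135 0.146 0.152 0.155] max|w| 0.16
[[[0, -0.5, 0.09], [0, 0, 0]], [[0, 0.47, -0.09], [0, 0, 0]], [[0, 0.51, -0.07], [0, 0, 0]], [[0, 0.36, -0.05], [0, 0, 0]], [[0, 0.25, -0.03], [0, 0, 0]]]
```

drive_tool --deltas '[[[0, -0.5, 0.09], [0, 0, 0]], [[0, 0.47, -0.09], [0, 0, 0]], [[0, 0.51, -0.07], [0, 0, 0]], [[0, 0.36, -0.05], [0, 0, 0]], [[0, 0.25, -0.03], [0, 0, 0]]]'

```text
clock: 7.9
position: [477.6, 25.7, 290.7]
ee_rot: [-0.02, 1.0, -0.0, -0.0]
contact_force: [-0.2, 0.9, 0.2]
gripper_width: 19.9
grasp_force: 0.2
```

```bash
python3 c.py 5
```

```text
t 8.05 th -0.1675 w 0.136 raw [-0.188  -0.1811 -0.1743] err 0.13 H 0.097->0.099 z 290.7 gz err 0.5 F [-0.7  0.1  0.1]
pred [-0.1649  0.1701  0.3245] est [-0.1676  0.1517  0.2724] Heq(tg) -0.061
plan H [0.093 0.069 0.045 0.026 0.009] th [-0.152 -0.136 -0.12  -0.104 -0.089] w [0.16  0.162 0.159 0.154 0.146] max|w| 0.16
[[[0, 0.09, -0.01], [0, 0, 0]], [[0, 0.38, -0.03], [0, 0, 0]], [[0, 0.38, -0.02], [0, 0, 0]], [[0, 0.31, -0.01], [0, 0, 0]], [[0, 0.27, -0.01], [0, 0, 0]]]
```

Tracking is excellent.

drive_tool --deltas '[[[0, 0.09, -0.01], [0, 0, 0]], [[0, 0.38, -0.03], [0, 0, 0]], [[0, 0.38, -0.02], [0, 0, 0]], [[0, 0.31, -0.01], [0, 0, 0]], [[0, 0.27, -0.01], [0, 0, 0]]]'

```text
clock: 8.55
position: [477.1, 39.8, 291.6]
ee_rot: [-0.02, 1.0, -0.0, 0.0]
contact_force: [0.2, 0.1, -0.1]
gripper_width: 20.0
grasp_force: 0.1
```

```bash
python3 c.py 5
```

```text
t 8.70 th -0.0633 w 0.156 raw [-0.0868 -0.0789 -0.0712] err 0.41 H 0.009->0.010 z 291.6 gz err 0.6 F [ 0.2 -0.1 -0.4]
pred [-0.0676  0.1438  0.2724] est [-0.0634  0.1563  0.2866] Heq(tg) -0.064
plan H [-0.079 -0.079 -0.068 -0.065 -0.07 ] th [-0.049 -0.038 -0.029 -0.021 -0.015] w [0.125 0.099 0.082 0.07  0.059] max|w| 0.13
[[[0, 1.41, 0.05], [0, 0, 0]], [[0, 0.01, -0.0], [0, 0, 0]], [[0, -0.18, -0.01], [0, 0, 0]], [[0, -0.04, -0.01], [0, 0, 0]], [[0, 0.07, 0.01], [0, 0, 0]]]
```

drive_tool --deltas '[[[0, 1.41, 0.05], [0, 0, 0]], [[0, 0.01, 0], [0, 0, 0]], [[0, -0.18, -0.01], [0, 0, 0]], [[0, -0.04, -0.01], [0, 0, 0]], [[0, 0.07, 0.01], [0, 0, 0]]]'

```text
clock: 9.2
position: [476.5, 52.0, 291.2]
ee_rot: [-0.02, 1.0, -0.0, 0.0]
contact_force: [0.7, 0.4, 0.6]
gripper_width: 19.8
grasp_force: 0.0
```

```bash
python3 c.py 4
python3 - <<'E'
import json;print(json.load(open("kf.json"))["t"])
E
```

```text
t 9.35 th -0.0221 w 0.028 raw [-0.0263 -0.0248 -0.0235] err 0.38 H -0.067->-0.068 z 291.1 gz err 0.5 F [-0.3 -0.5  0.7]
pred [-0.0071  0.0459  0.2866] est [-0.0219  0.0123  0.2785] Heq(tg) -0.062
plan H [ 0.01  -0.026 -0.064 -0.077] th [-0.02  -0.016 -0.011 -0.008] w [0.036 0.045 0.038 0.027] max|w| 0.04
[[[0, -1.25, -0.04], [0, 0, 0]], [[0, 0.58, 0.01], [0, 0, 0]], [[0, 0.6, 0.03], [0, 0, 0]], [[0, 0.22, 0.01], [0, 0, 0]]]
9.35
```

drive_tool --deltas '[[[0, -1.25, -0.04], [0, 0, 0]], [[0, 0.58, 0.01], [0, 0, 0]], [[0, 0.6, 0.03], [0, 0, 0]], [[0, 0.22, 0.01], [0, 0, 0]]]'

```text
clock: 9.75
position: [476.5, 54.1, 291.0]
ee_rot: [-0.02, 1.0, 0.0, 0.0]
contact_force: [0.8, -1.1, -0.6]
gripper_width: 19.8
grasp_force: 0.1
```

```bash
sed -i 's/v,e=theta(get_image("side"));/d=get_image("side");v,e=theta(d);/; s/^    L=np.array(L);/    cv2.imwrite("pics\/last.png",cv2.resize(d["img"][140:220,320:400,::-1],(600,600),interpolation=cv2.INTER_CUBIC));L=np.array(L);/' m.py; python3 c.py 4
```

```text
t 9.90 th -0.0090 w 0.005 raw [-0.0097 -0.0094 -0.0092] err 0.36 H -0.081->-0.080 z 291.0 gz err 0.5 F [ 0.5 -0.8  0. ]
pred [-0.0052  0.012   0.2785] est [-0.0089  0.0012  0.2685] Heq(tg) -0.060
plan H [-0.035 -0.04  -0.054 -0.06 ] th [-0.009 -0.007 -0.006 -0.005] w [0.009 0.015 0.015 0.012] max|w| 0.01
[[[0, -0.72, -0.04], [0, 0, 0]], [[0, 0.09, 0.0], [0, 0, 0]], [[0, 0.21, 0.01], [0, 0, 0]], [[0, 0.11, 0.01], [0, 0, 0]]]
```

View pics/last.png

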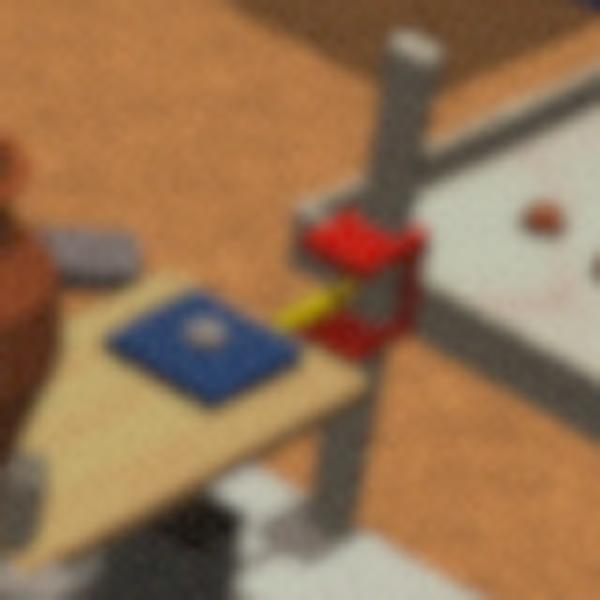

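The pointer tip at (350,290) sits between the upper tab (240–256) and the lower tab (about 330), very near the gap centre at about 294. I'm holding it at about −0.01 rad.

drive_tool --deltas '[[[0, -0.72, -0.04], [0, 0, 0]], [[0, 0.09, 0], [0, 0, 0]], [[0, 0.21, 0.01], [0, 0, 0]], [[0, 0.11, 0.01], [0, 0, 0]]]'

```text
clock: 10.3
position: [476.6, 50.7, 291.2]
ee_rot: [-0.02, 1.0, 0.0, 0.0]
contact_force: [-0.2, -0.5, -0.2]
gripper_width: 20.5
grasp_force: 0.0
```

```bash
python3 c.py 6 -.01 6 7 -.01
```

```text
t 10.45 th -0.0042 w 0.018 raw [-0.0072 -0.0054 -0.0054] err 0.32 H -0.059->-0.060 z 291.2 gz err 0.5 F [-0.5 -0.6 -0. ]
pred [-0.003   0.0091  0.2685] est [-0.0042  0.0093  0.2812] Heq(tg) -0.055
plan H [-0.089 -0.076 -0.061 -0.055 -0.053 -0.053] th [-0.004 -0.005 -0.006 -0.007 -0.008 -0.008] w [-0.004 -0.011 -0.011 -0.009 -0.007 -0.005] max|w| 0.01
[[[0, 0.47, 0.03], [0, 0, 0]], [[0, -0.21, -0.01], [0, 0, 0]], [[0, -0.24, -0.02], [0, 0, 0]], [[0, -0.1, -0.0], [0, 0, 0]], [[0, -0.03, -0.01], [0, 0, 0]], [[0, 0.01, 0.0], [0, 0, 0]]]
```

drive_tool --deltas '[[[0, 0.47, 0.03], [0, 0, 0]], [[0, -0.21, -0.01], [0, 0, 0]], [[0, -0.24, -0.02], [0, 0, 0]], [[0, -0.1, 0], [0, 0, 0]], [[0, -0.03, -0.01], [0, 0, 0]], [[0, 0.01, 0], [0, 0, 0]]]'

```text
clock: 11.05
position: [476.7, 49.5, 291.3]
ee_rot: [-0.02, 1.0, 0.0, -0.0]
contact_force: [-0.3, 0.4, 0.2]
gripper_width: 20.0
grasp_force: 0.0
```

```bash
python3 c.py 6
```

```text
t 11.20 th -0.0053 w -0.000 raw [-0.0052 -0.0053 -0.0052] err 0.39 H -0.052->-0.052 z 291.3 gz err 0.6 F [ 0.  -0.8  0.3]
pred [-0.0087 -0.0028  0.2812] est [-0.0053  0.0035  0.2783] Heq(tg) -0.054
plan H [-0.075 -0.068 -0.059 -0.054 -0.053 -0.053] th [-0.005 -0.006 -0.007 -0.007 -0.008 -0.008] w [-0.004 -0.008 -0.008 -0.007 -0.005 -0.004] max|w| 0.01
[[[0, 0.36, 0.02], [0, 0, 0]], [[0, -0.12, -0.01], [0, 0, 0]], [[0, -0.14, -0.0], [0, 0, 0]], [[0, -0.08, -0.01], [0, 0, 0]], [[0, -0.01, 0.0], [0, 0, 0]], [[0, 0.0, 0.0], [0, 0, 0]]]
```

drive_tool --deltas '[[[0, 0.36, 0.02], [0, 0, 0]], [[0, -0.12, -0.01], [0, 0, 0]], [[0, -0.14, 0], [0, 0, 0]], [[0, -0.08, -0.01], [0, 0, 0]], [[0, -0.01, 0], [0, 0, 0]], [[0, 0, 0], [0, 0, 0]]]'

```text
clock: 11.8
position: [476.7, 49.7, 291.3]
ee_rot: [-0.02, 1.0, -0.0, 0.0]
contact_force: [0.2, 0.0, 0.2]
gripper_width: 20.0
grasp_force: 0.0
```

```bash
python3 c.py 6
```

```text
t 11.95 th -0.0049 w -0.004 raw [-0.0043 -0.0047 -0.0047] err 0.33 H -0.053->-0.053 z 291.3 gz err 0.5 F [ 0.8 -0.2  0.3]
pred [-0.0089 -0.002   0.2783] est [-0.005   0.0029  0.2662] Heq(tg) -0.052
plan H [-0.073 -0.064 -0.056 -0.051 -0.05  -0.051] th [-0.005 -0.006 -0.007 -0.007 -0.008 -0.009] w [-0.005 -0.009 -0.009 -0.007 -0.005 -0.004] max|w| 0.01
[[[0, 0.32, 0.02], [0, 0, 0]], [[0, -0.14, -0.01], [0, 0, 0]], [[0, -0.14, -0.01], [0, 0, 0]], [[0, -0.07, -0.0], [0, 0, 0]], [[0, -0.02, -0.0], [0, 0, 0]], [[0, 0.01, -0.0], [0, 0, 0]]]
```

drive_tool --deltas '[[[0, 0.32, 0.02], [0, 0, 0]], [[0, -0.14, -0.01], [0, 0, 0]], [[0, -0.14, -0.01], [0, 0, 0]], [[0, -0.07, 0], [0, 0, 0]], [[0, -0.02, 0], [0, 0, 0]], [[0, 0.01, 0], [0, 0, 0]]]'

```text
clock: 12.55
position: [476.7, 49.3, 291.3]
ee_rot: [-0.02, 1.0, 0.0, 0.0]
contact_force: [-0.7, 0.1, -0.2]
gripper_width: 20.1
grasp_force: 0.0
```

```bash
python3 c.py 7
```

```text
t 12.70 th -0.0009 w 0.010 raw [-0.0023 -0.002  -0.0013] err 0.41 H -0.050->-0.051 z 291.3 gz err 0.5 F [0.2 1.  0.4]
pred [-0.0091 -0.0026  0.2662] est [-0.0009  0.0152  0.2707] Heq(tg) -0.053
plan H [-0.105 -0.086 -0.063 -0.052 -0.049 -0.05  -0.051] th [-0.    -0.001 -0.003 -0.005 -0.006 -0.007 -0.008] w [-0.005 -0.016 -0.018 -0.014 -0.011 -0.008 -0.006] max|w| 0.02
[[[0, 0.86, 0.07], [0, 0, 0]], [[0, -0.29, -0.03], [0, 0, 0]], [[0, -0.37, -0.03], [0, 0, 0]], [[0, -0.18, -0.01], [0, 0, 0]], [[0, -0.04, -0.0], [0, 0, 0]], [[0, 0.01, -0.0], [0, 0, 0]], [[0, 0.02, 0.0], [0, 0, 0]]]
```

drive_tool --deltas '[[[0, 0.86, 0.07], [0, 0, 0]], [[0, -0.29, -0.03], [0, 0, 0]], [[0, -0.37, -0.03], [0, 0, 0]], [[0, -0.18, -0.01], [0, 0, 0]], [[0, -0.04, 0], [0, 0, 0]], [[0, 0.01, 0], [0, 0, 0]], [[0, 0.02, 0], [0, 0, 0]]]'

```text
clock: 13.4
position: [476.7, 49.4, 291.3]
ee_rot: [-0.02, 1.0, -0.0, 0.0]
contact_force: [-0.0, -0.4, -0.5]
gripper_width: 19.8
grasp_force: 0.0
```

```bash
python3 c.py 7
```

```text
t 13.55 th -0.0008 w 0.017 raw [-0.0032 -0.0027 -0.0015] err 0.39 H -0.051->-0.051 z 291.3 gz err 0.5 F [ 0.2 -0.2 -0.4]
pred [-0.0084 -0.0038  0.2707] est [-0.0008  0.0164  0.2905] Heq(tg) -0.057
plan H [-0.111 -0.092 -0.068 -0.056 -0.054 -0.055 -0.055] th [ 0.    -0.001 -0.003 -0.005 -0.006 -0.007 -0.008] w [-0.004 -0.016 -0.018 -0.015 -0.011 -0.008 -0.006] max|w| 0.02
[[[0, 0.95, 0.08], [0, 0, 0]], [[0, -0.3, -0.03], [0, 0, 0]], [[0, -0.38, -0.03], [0, 0, 0]], [[0, -0.19, -0.02], [0, 0, 0]], [[0, -0.04, 0.0], [0, 0, 0]], [[0, 0.01, 0.0], [0, 0, 0]], [[0, 0.01, 0.0], [0, 0, 0]]]
```

drive_tool --deltas '[[[0, 0.95, 0.08], [0, 0, 0]], [[0, -0.3, -0.03], [0, 0, 0]], [[0, -0.38, -0.03], [0, 0, 0]], [[0, -0.19, -0.02], [0, 0, 0]], [[0, -0.04, 0], [0, 0, 0]], [[0, 0.01, 0], [0, 0, 0]], [[0, 0.01, 0], [0, 0, 0]]]'

```text
clock: 14.25
position: [476.7, 50.0, 291.3]
ee_rot: [-0.02, 1.0, 0.0, 0.0]
contact_force: [-0.6, 0.1, -0.7]
gripper_width: 19.8
grasp_force: 0.0
```

```bash
python3 c.py 7
```

```text
t 14.40 th -0.0089 w -0.009 raw [-0.0075 -0.0083 -0.0084] err 0.39 H -0.055->-0.055 z 291.3 gz err 0.6 F [-0.2  0.7  0. ]
pred [-0.0083 -0.0035  0.2905] est [-0.0089 -0.0071  0.2818] Heq(tg) -0.055
plan H [-0.048 -0.051 -0.053 -0.055 -0.055 -0.055 -0.055] th [-0.009 -0.01  -0.01  -0.01  -0.01  -0.01  -0.01 ] w [-0.004 -0.001 -0.    -0.    -0.    -0.     0.   ] max|w| 0.01
[[[0, -0.11, -0.01], [0, 0, 0]], [[0, 0.04, 0.01], [0, 0, 0]], [[0, 0.04, -0.0], [0, 0, 0]], [[0, 0.03, -0.0], [0, 0, 0]], [[0, 0.0, 0.0], [0, 0, 0]], [[0, 0.0, 0.0], [0, 0, 0]], [[0, 0.0, 0.0], [0, 0, 0]]]
```

drive_tool --deltas '[[[0, -0.11, -0.01], [0, 0, 0]], [[0, 0.04, 0.01], [0, 0, 0]], [[0, 0.04, 0], [0, 0, 0]], [[0, 0.03, 0], [0, 0, 0]], [[0, 0, 0], [0, 0, 0]], [[0, 0, 0], [0, 0, 0]], [[0, 0, 0], [0, 0, 0]]]'

```text
clock: 15.1
position: [476.6, 50.1, 291.3]
ee_rot: [-0.02, 1.0, -0.0, -0.0]
contact_force: [0.4, -0.6, 0.2]
gripper_width: 19.6
grasp_force: 0.0
```

```bash
python3 c.py 7; cp pics/last.png pics/g.png
```

```text
t 15.25 th -0.0067 w 0.007 raw [-0.0077 -0.0076 -0.007 ] err 0.30 H -0.055->-0.055 z 291.3 gz err 0.5 F [ 0.3 -0.5  1. ]
pred [-9.800e-03  2.000e-04  2.818e-01] est [-0.0067  0.0076  0.2869] Heq(tg) -0.056
plan H [-0.078 -0.071 -0.061 -0.056 -0.055 -0.055 -0.056] th [-0.006 -0.007 -0.007 -0.008 -0.008 -0.009 -0.009] w [-0.001 -0.006 -0.007 -0.006 -0.004 -0.003 -0.002] max|w| 0.01
[[[0, 0.37, 0.02], [0, 0, 0]], [[0, -0.12, -0.0], [0, 0, 0]], [[0, -0.16, -0.01], [0, 0, 0]], [[0, -0.07, -0.01], [0, 0, 0]], [[0, -0.02, 0.0], [0, 0, 0]], [[0, 0.0, 0.0], [0, 0, 0]], [[0, 0.01, 0.0], [0, 0, 0]]]
```

View pics/g.png

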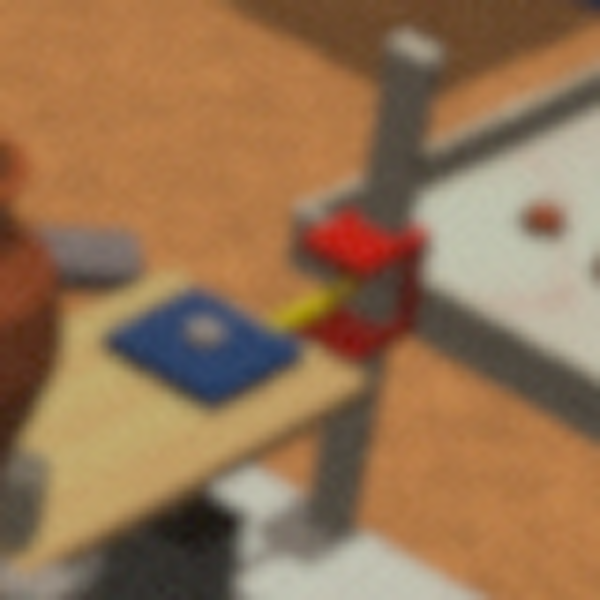

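drive_tool --deltas '[[[0, 0.37, 0.02], [0, 0, 0]], [[0, -0.12, 0], [0, 0, 0]], [[0, -0.16, -0.01], [0, 0, 0]], [[0, -0.07, -0.01], [0, 0, 0]], [[0, -0.02, 0], [0, 0, 0]], [[0, 0, 0], [0, 0, 0]], [[0, 0.01, 0], [0, 0, 0]]]'

```text
clock: 15.95
position: [476.6, 50.1, 291.3]
ee_rot: [-0.02, 1.0, -0.0, 0.0]
contact_force: [0.8, -0.4, -0.9]
gripper_width: 20.2
grasp_force: 0.0
```

```bash
python3 c.py 6 -.285 15.9 19.4 -.008
```

```text
t 16.10 th -0.0085 w 0.002 raw [-0.0086 -0.0091 -0.0084] err 0.35 H -0.055->-0.056 z 291.3 gz err 0.6 F [-0.7  0.1  0.2]
pred [-0.0093 -0.0011  0.2869] est [-0.0085  0.0016  0.2907] Heq(tg) 0.153
plan H [-0.086 -0.09  -0.087 -0.084 -0.082 -0.078] th [-0.009 -0.011 -0.014 -0.018 -0.024 -0.03 ] w [-0.011 -0.025 -0.037 -0.05  -0.062 -0.075] max|w| 0.15
[[[0, 0.49, 0.04], [0, 0, 0]], [[0, 0.06, -0.0], [0, 0, 0]], [[0, -0.05, -0.0], [0, 0, 0]], [[0, -0.05, -0.01], [0, 0, 0]], [[0, -0.03, -0.0], [0, 0, 0]], [[0, -0.06, -0.01], [0, 0, 0]]]
```

drive_tool --deltas '[[[0, 0.49, 0.04], [0, 0, 0]], [[0, 0.06, 0], [0, 0, 0]], [[0, -0.05, 0], [0, 0, 0]], [[0, -0.05, -0.01], [0, 0, 0]], [[0, -0.03, 0], [0, 0, 0]], [[0, -0.06, -0.01], [0, 0, 0]]]'

```text
clock: 16.7
position: [476.5, 53.7, 291.1]
ee_rot: [-0.02, 1.0, 0.0, -0.0]
contact_force: [-0.1, 0.1, -0.5]
gripper_width: 19.9
grasp_force: 0.0
```

```bash
python3 c.py 6
```

```text
t 16.85 th -0.0375 w -0.074 raw [-0.0267 -0.0296 -0.0341] err 0.36 H -0.078->-0.078 z 291.1 gz err 0.6 F [-0.4  1.2  0.3]
pred [-0.0433 -0.0974  0.2907] est [-0.0375 -0.0778  0.321 ] Heq(tg) 0.147
plan H [-0.111 -0.087 -0.058 -0.038 -0.022 -0.008] th [-0.047 -0.058 -0.071 -0.086 -0.1   -0.115] w [-0.106 -0.126 -0.137 -0.144 -0.147 -0.15 ] max|w| 0.15
[[[0, 0.53, 0.05], [0, 0, 0]], [[0, -0.38, -0.04], [0, 0, 0]], [[0, -0.46, -0.03], [0, 0, 0]], [[0, -0.33, -0.02], [0, 0, 0]], [[0, -0.25, -0.0], [0, 0, 0]], [[0, -0.22, -0.01], [0, 0, 0]]]
```

drive_tool --deltas '[[[0, 0.53, 0.05], [0, 0, 0]], [[0, -0.38, -0.04], [0, 0, 0]], [[0, -0.46, -0.03], [0, 0, 0]], [[0, -0.33, -0.02], [0, 0, 0]], [[0, -0.25, 0], [0, 0, 0]], [[0, -0.22, -0.01], [0, 0, 0]]]'

```text
clock: 17.45
position: [477.0, 42.3, 291.6]
ee_rot: [-0.02, 1.0, 0.0, 0.0]
contact_force: [0.9, 0.2, -0.1]
gripper_width: 20.0
grasp_force: 0.1
```

```bash
python3 c.py 5
```

```text
t 17.60 th -0.1320 w -0.155 raw [-0.1092 -0.1157 -0.1247] err 0.27 H -0.007->-0.008 z 291.6 gz err 0.6 F [ 0.8 -0.1 -1.4]
pred [-0.1383 -0.1631  0.321 ] est [-0.1321 -0.1502  0.3218] Heq(tg) 0.146
plan H [0.004 0.032 0.057 0.076 0.091] th [-0.147 -0.163 -0.179 -0.194 -0.208] w [-0.158 -0.158 -0.153 -0.145 -0.135] max|w| 0.16
[[[0, -0.19, -0.0], [0, 0, 0]], [[0, -0.45, 0.01], [0, 0, 0]], [[0, -0.4, 0.02], [0, 0, 0]], [[0, -0.3, 0.02], [0, 0, 0]], [[0, -0.24, 0.02], [0, 0, 0]]]
```

drive_tool --deltas '[[[0, -0.19, 0], [0, 0, 0]], [[0, -0.45, 0.01], [0, 0, 0]], [[0, -0.4, 0.02], [0, 0, 0]], [[0, -0.3, 0.02], [0, 0, 0]], [[0, -0.24, 0.02], [0, 0, 0]]]'

```text
clock: 18.1
position: [477.6, 26.5, 290.9]
ee_rot: [-0.02, 1.0, 0.0, 0.0]
contact_force: [0.5, 0.6, 0.4]
gripper_width: 19.8
grasp_force: 0.3
```

```bash
python3 c.py 5
```

```text
t 18.25 th -0.2262 w -0.125 raw [-0.2073 -0.214  -0.2198] err 0.13 H 0.092->0.091 z 290.9 gz err 0.5 F [0.  1.  0.8]
pred [-0.2277 -0.13    0.3218] est [-0.2262 -0.1255  0.3278] Heq(tg) 0.145
plan H [0.124 0.138 0.145 0.151 0.156] th [-0.238 -0.249 -0.258 -0.265 -0.271] w [-0.112 -0.097 -0.082 -0.068 -0.055] max|w| 0.11
[[[0, -0.53, 0.06], [0, 0, 0]], [[0, -0.22, 0.03], [0, 0, 0]], [[0, -0.11, 0.01], [0, 0, 0]], [[0, -0.1, 0.02], [0, 0, 0]], [[0, -0.08, 0.01], [0, 0, 0]]]
```

drive_tool --deltas '[[[0, -0.53, 0.06], [0, 0, 0]], [[0, -0.22, 0.03], [0, 0, 0]], [[0, -0.11, 0.01], [0, 0, 0]], [[0, -0.1, 0.02], [0, 0, 0]], [[0, -0.08, 0.01], [0, 0, 0]]]'

```text
clock: 18.75
position: [478.0, 16.4, 289.6]
ee_rot: [-0.02, 1.0, 0.0, 0.0]
contact_force: [0.2, 0.2, 0.7]
gripper_width: 20.0
grasp_force: 0.3
```

```bash
python3 m.py
```

```text
t 18.90 th -0.2617 w -0.010 raw [-0.26   -0.2611 -0.261 ] err 0.15 H 0.156->0.156 z 289.6 gz err 0.5 F [ 0.3 -0.3  1.1]
```

drive_tool --deltas '[[[0, 0.15, -0.02], [0, 0, 0]], [[0, 0.15, -0.02], [0, 0, 0]], [[0, 0.15, -0.02], [0, 0, 0]], [[0, 0.15, -0.02], [0, 0, 0]], [[0, 0.15, -0.02], [0, 0, 0]], [[0, 0.15, -0.02], [0, 0, 0]], [[0, 0, 0], [0, 0, 0]]]'

```text
clock: 19.6
position: [477.6, 25.6, 290.8]
ee_rot: [-0.02, 1.0, -0.0, -0.0]
contact_force: [-0.1, 0.2, -1.0]
gripper_width: 20.2
grasp_force: 0.3
```

```bash
python3 m.py
```

```text
t 19.75 th -0.2554 w -0.004 raw [-0.2548 -0.255  -0.2552] err 0.14 H 0.098->0.099 z 290.8 gz err 0.6 F [ 0.5  0.3 -0.6]
```

drive_tool --deltas '[[[0, 0.25, -0.02], [0, 0, 0]], [[0, 0.25, -0.02], [0, 0, 0]], [[0, 0.25, -0.02], [0, 0, 0]], [[0, 0.25, -0.01], [0, 0, 0]], [[0, 0.25, 0], [0, 0, 0]], [[0, 0, 0], [0, 0, 0]], [[0, 0, 0], [0, 0, 0]]]'

```text
clock: 20.45
position: [477.2, 38.0, 291.6]
ee_rot: [-0.02, 1.0, -0.0, 0.0]
contact_force: [0.2, 1.0, -0.1]
gripper_width: 19.8
grasp_force: 0.3
```

```bash
python3 m.py
```

```text
t 20.60 th -0.2794 w 0.002 raw [-0.2797 -0.2798 -0.2795] err 0.11 H 0.020->0.021 z 291.5 gz err 0.6 F [ 0.8  1.1 -0.5]
```

drive_tool --deltas '[[[0, 0.43, 0], [0, 0, 0]], [[0, 0.43, 0], [0, 0, 0]], [[0, 0.43, 0.02], [0, 0, 0]], [[0, 0.43, 0.03], [0, 0, 0]], [[0, 0.43, 0.05], [0, 0, 0]], [[0, 0.43, 0.06], [0, 0, 0]], [[0, 0.43, 0.07], [0, 0, 0]], [[0, 0.43, 0.08], [0, 0, 0]], [[0, 0.43, 0.1], [0, 0, 0]], [[0, 0.43, 0.1], [0, 0, 0]], [[0, 0.43, 0.12], [0, 0, 0]], [[0, 0.43, 0.13], [0, 0, 0]]]'

```text
clock: 21.8
position: [475.1, 89.8, 283.8]
ee_rot: [-0.02, 1.0, -0.0, 0.0]
contact_force: [-0.0, 0.9, 0.1]
gripper_width: 19.9
grasp_force: 0.0
```

drive_tool --deltas '[[[0, 0, 0], [0, 0, 0]], [[0, 0, 0], [0, 0, 0]], [[0, 0, 0], [0, 0, 0]], [[0, 0, 0], [0, 0, 0]], [[0, 0, 0], [0, 0, 0]]]' --claw 5.5

```text
clock: 22.3
position: [475.1, 89.4, 284.0]
ee_rot: [-0.02, 1.0, 0.0, 0.0]
contact_force: [-0.0, 0.0, -0.1]
gripper_width: 54.8
grasp_force: 0.0
```

drive_tool --deltas '[[[0, 0, -1], [0, 0, 0]], [[0, 0, -2], [0, 0, 0]], [[0, 0, -2.5], [0, 0, 0]], [[0, 0, -2.5], [0, 0, 0]], [[0, 0, -2], [0, 0, 0]], [[0, 0, -1], [0, 0, 0]], [[0, 0, 0], [0, 0, 0]], [[0, 0, 0], [0, 0, 0]], [[0, 0, 0], [0, 0, 0]], [[0, 0, 0], [0, 0, 0]], [[0, 0, 0], [0, 0, 0]]]'

```text
clock: 23.4
position: [474.9, 89.4, 393.2]
ee_rot: [-0.02, 1.0, -0.0, -0.001]
contact_force: [-0.0, 1.1, 0.5]
gripper_width: 55.1
grasp_force: 0.0
```

```bash
python3 m.py
python3 - <<'E'
from bench import arm,get_image
from h import *
d=get_image("scene");a=d["img"][:,:,::-1]
cv2.imwrite("pics/z.png",cv2.resize(a[80:330,140:420],(784,700))[:600])
E
```

```text
t 23.55 th -0.2807 w -0.006 raw [-0.28   -0.2798 -0.2805] err 0.24 H -0.306->-0.307 z 393.7 gz err 110.1 F [ 0.5  0.1 -0.5]
```

View pics/z.png

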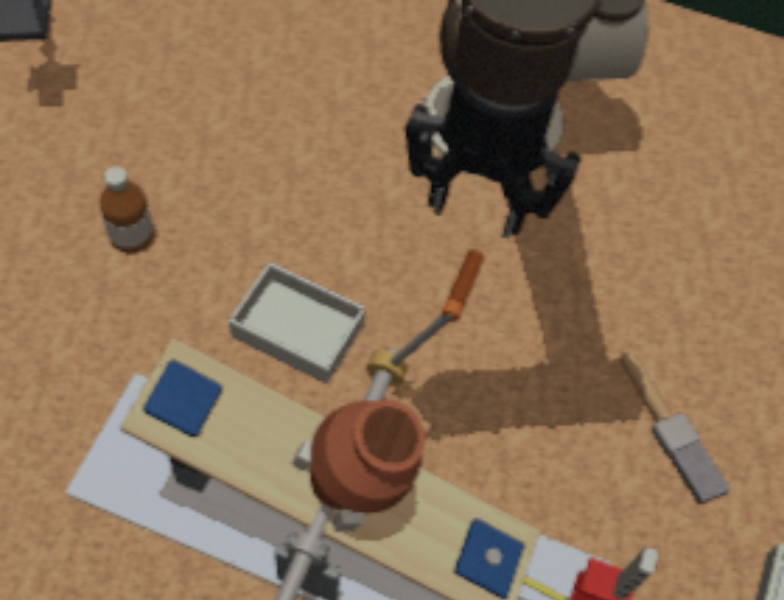

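The gripper is clear above the free bar at (465,285). The cradle lies on its starting rest at −0.28, and the bottle, tray and brush look unmoved.

```bash
python3 -c "
from bench import arm
print(arm.job_done())"
```

```text
the job is handed in; nothing more can be done
None
```

I handed the job in at about 24 s, and the judge gave no verdict: by my camera measurements the pointer stayed near the bracket centre for about 6.9 s, then the cradle was lowered gently onto its starting rest at −0.28 rad and the tiller released, with the bystanders looking unmoved.

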